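Nest the oven's big angle guard on its stand

TASK

The big angle-section edge guard with the teal grip has come out of the drying oven. Nest it over the bare metal angle on the brown wooden storage stand, ridge over ridge, fully home with its legs flat on the legs below and the ends lined up, and let go. Leave the small guard with the black grip and the jar where they are.

Things in the scene. Friction and masses are not known exactly. Their poses are not given: they have to be found in the camera images.
- guard_grip (a point): Centre of the big guard's teal grip. Guard: loose aluminium 90-degree angle, roof-like, ridge up; 140 mm long, legs 50 mm wide, 4 mm thick, 71 mm wide overall, ridge 38 mm above its feet, about 0.25 kg. Grip block on mid-ridge: 50 mm along the ridge, 16 mm across, 36 mm tall; this point is 56 mm above the feet, 18 mm above the ridge. x along the ridge, y across, z up; ends alike.
- stand: Fixed stand: brown wooden board 180 x 110 x 12 mm, carrying a bare aluminium angle, roof-like, ridge up, of the big guard's section and length (140 mm, legs 50 mm, 4 mm thick), no grip; ridge 50 mm above the bench. Origin: centre of the board's underside, on the bench, below mid-ridge; x along the ridge, y across, z up. With the guard fully nested its grip centre is 74 mm above this origin.
- small_grip (a point): Centre of the black grip of the small guard, a look-alike to leave alone: loose aluminium angle, ridge up on the bench, 110 mm long, legs 30 mm, ridge 24 mm above the bench; black grip 40 mm along the ridge, 14 mm across, 36 mm tall; this point is 42 mm above the bench. x along the ridge, z up.
- jar: Clear lidded specimen jar with a white cap and a paper band, 64 mm across, 85 mm tall, standing beyond the guards, to be left alone. Origin: centre of its underside.
There are look-alikes about, which are no part of the job. What is shaped like the stand but green is not meant. Leave any pink look-alike of the part that bears guard_grip alone.

How it is judged:
At the end, for the whole second after the job is handed in: The teal-gripped guard rests nested on the stand's angle: grip centre within 15 mm of the stand's middle along the ridge, 10 mm across, 6 mm of nested height; ridges parallel and guard level within 10 degrees; small guard and jar within 30 mm of their starts (x of guard_grip in the frame of stand between -0.015 and 0.015 m and y of guard_grip in the frame of stand between -0.01 and 0.01 m and z of guard_grip in the frame of stand between 0.068 and 0.08 m and angle between the x axis of guard_grip and the x axis of stand, either way round below 0.175 rad and angle between guard_grip's own z axis and vertical below 0.175 rad and distance of each of small_grip, jar from where it was at the start of the episode below 0.03 m); the robot touches nothing.
It fails at once if the small guard is moved by more than 30 mm (distance of small_grip from where it was at the start of the episode above 0.03 m).
It fails at once if the jar is moved by more than 30 mm (distance of jar from where it was at the start of the episode above 0.03 m).
It also fails if it takes over 45 s, if anything falls off the work surface, if the arm or the gripper's body presses on something with over 40 N, if the wrist force passes 120 N, or if a joint passes its speed limit or range.

ROBOT

A 6-joint arm with a two-finger parallel gripper is mounted at the origin on the work surface. World frame = base frame: x ahead of the robot, y to its left, z up, the work surface at z = 0. Lengths are in m, angles in rad, forces in N, time in s.
With the tool pointing down it reaches from about 0.35 to 0.775 m from the base axis. Payload 7.3 kg.
Tool frame: the origin (TCP) lies midway between the tips of the shut fingers; the grasp point (between the pads) lies 19 mm behind it; z points along the fingers, y is the direction in which the jaws open and shut (so a half turn about z gives the same grasp; the last joint's range is limited). The gripper opens to 92 mm and grips with 3 to 60 N. Pads are 19 mm wide; open, the fingers measure 130 mm over their backs; the gripper's body (75 mm by 190 mm) begins 47 mm behind the grasp point.
Start: joints at [-1.34, 0.342, 1.524, -0, 1.275, -0.146], TCP at [0.193, -0.488, 0.227] pointing down, gripper open.
Joint ranges: [-2.53, 2.53], [-0.77, 2.02], [0.04, 2.7], [-1, 4.14], [0.28, 2.66], [-3.11, 3.11]. Speed limits (rad/s): [2.57, 2.57, 3.14, 3.14, 3.14, 3.14].

INTERFACE

Orientations are given as [roll, pitch, yaw] about the fixed x, y, z axes, in that order (R = Rz(yaw) Ry(pitch) Rx(roll)).
In Python, from cell import status, eyes, job gives the robot as it stands.
- The arm moves only by the tool jog_arm, never from a script. Its argument "series" is a list of rows, each a list of 3 entries, a list of its own where there are three numbers: the gripper command: -1 is shut, 1 is fully open, values between are in proportion, then the shift along the tool's x, y, z in m, then the turn, a rotation vector about the tool's x, y, z in rad. In form: [[grip, [x, y, z], [ax, ay, az]], ...]. A call has 1 to 12 rows; each row is the pose to reach, as a shift and turn from the pose commanded when the call began, along the tool's axes at that moment; what a row does not reach only later rows make up. A row lasts 1/12 s, in which the tool goes at most 41.7 mm and 7.16 degrees, less where a joint would pass 70% of its speed; a pose out of reach is approached as far as the arm can. A call with a gripper value outside its range is refused whole. The fingers move at their own pace and stop on an object; "squeeze" is the grip in N (left out, the last holds). Time passes only in rows, so rows that repeat a pose let the fingers close. It gives the time, the measured TCP pose, the force and the opening at its end, in the units of the state.
- status.observe(): the state, without advancing time (a new reading comes with each control period).
- eyes.read_camera(name): name is "scene" or "top" or "wrist"; returns a dict with "img" (384x512x3 uint8, red, green, blue), "range_z" (384x512 float32, m along the optical axis (not along the pixel's ray), 0 where there is no reading), "camera_matrix" (3x3 intrinsics, pixels), "T" (4x4, takes a point from camera to world coordinates); the wrist camera has in their place "tool_from_camera" (4x4, takes a point from camera to tool coordinates, whose origin is the TCP and whose axes are the flange's). Camera axes: x right, y down, z forward; pixel columns grow to the right and rows downward; lengths in m; the calibration is good to about 2 mm. A picture is of the moment at which its call begins: read the wrist's pose just before it.
- job.hand_in(): hands the job in, once; it reports no verdict.
The state is a dict: "time": time; "qpos": joint angles; "qvel": joint speeds; "joint_efforts": joint torques, N m; "tool_pos": TCP position; "tool_rot": TCP orientation; "contact_force": force on the tool from outside, world axes, zero at the start; "torque": the same for the moment, N m; "opening": finger opening in m.
Only numpy, scipy, OpenCV 4.12 (cv2) and the standard library are available. Lean on these libraries where they do the work, as an engineer would, in place of code of your own. Each camera call takes 0.05 s, during which the arm holds its last target.

## Working session

There is one attempt and no reset: what is moved stays moved. The work goes in short steps, Python scripts to look and compute and a tool call to move; the robot and the scene stay as the last step left them, time stands still between calls to the robot, and variables do not carry over. Pictures are saved under pics/ and viewed, and the job is handed in when it is done.

Besides the shell and the picture viewer there is one more tool, called after "Emit:" as name(argument=value, ...) on one line, values as JSON. jog_arm: Moves the arm, as the interface text tells. Its arguments: {"type":"object","properties":{"series":{"type":"array","items":{"type":"array"}},"squeeze":{"type":"number"}},"required":["series"]}

```bash
mkdir -p pics
python3 - <<'E'
from cell import status, eyes
import cv2,numpy as np
s=status.observe()
for k,v in s.items(): print(k,np.round(v,4))
for n in("scene","top"):
    c=eyes.read_camera(n); cv2.imwrite(f"pics/{n}0.png",c["img"][:,:,::-1]); np.savez(f"{n}0.npz",**c)
    print(n,c["camera_matrix"].tolist(),np.round(c["T"],4).tolist())
E
```

```text
time 0.0
qpos [-1.34    0.3427  1.525  -0.      1.2754 -0.146 ]
qvel [ 0.0019 -0.0009 -0.0003  0.0011  0.0005  0.0007]
joint_efforts [-2.80000e-03 -4.31255e+01 -2.44222e+01  7.14000e-02  5.59000e-02
 -1.00000e-04]
tool_pos [ 0.1931 -0.4878  0.226 ]
tool_rot [-3.1401e+00 -2.0000e-04  3.7680e-01]
contact_force [ 0.2468  0.5021 -0.4298]
torque [ 0.0099  0.0081 -0.0031]
opening 0.0917
scene [[399.2424850359004, 0.0, 262.93792150144276], [0.0, 399.2424850359004, 187.14397677455275], [0.0, 0.0, 1.0]] [[-0.5272, 0.7194, -0.4523, 1.126], [0.8497, 0.4391, -0.292, 0.3144], [-0.0115, -0.5382, -0.8427, 1.1624], [0.0, 0.0, 0.0, 1.0]]
top [[427.08382244272485, 0.0, 253.90222183940364], [0.0, 427.08382244272485, 189.63453261500118], [0.0, 0.0, 1.0]] [[-0.0006, -0.9895, 0.1445, 0.3676], [-0.9997, 0.0041, 0.0238, -0.093], [-0.0241, -0.1444, -0.9892, 1.1883], [0.0, 0.0, 0.0, 1.0]]
```

View pics/scene0.png

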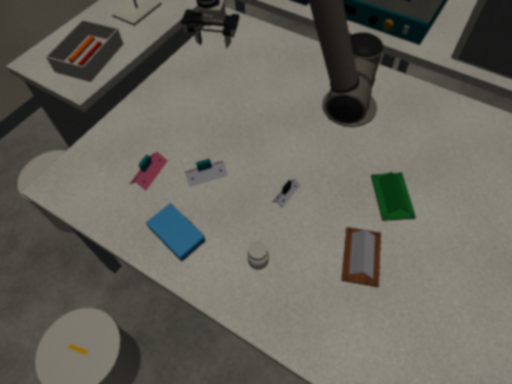

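View pics/top0.png

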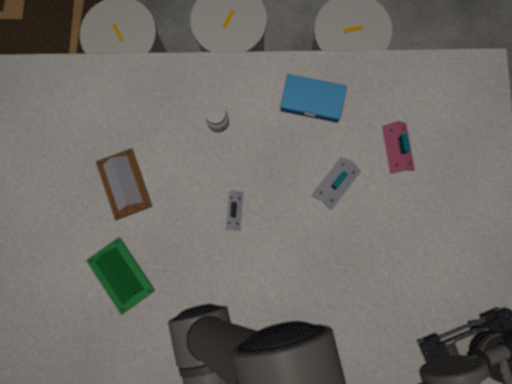

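Top view candidates are the grey guard with teal grip (337,182), the pink guard with teal grip (400,147) and the small guard with black grip (235,210). The grey one fits: it is bare aluminium, big, with a teal grip. For the stand there is brown (123,184) and green (120,275). The brown one with the bare angle fits. Next I'll confirm with a crop and measure.

```bash
cat > h.py <<'E'
import numpy as np,cv2
def cloud(c,T=None):
    K=c["camera_matrix"];z=c["range_z"];T=c["T"] if T is None else T
    v,u=np.mgrid[:z.shape[0],:z.shape[1]]
    P=np.stack([(u-K[0,2])/K[0,0]*z,(v-K[1,2])/K[1,1]*z,z],-1)
    return P@T[:3,:3].T+T[:3,3]
def axis(P):
    m=P.mean(0); w,V=np.linalg.eigh(np.cov((P-m).T)); return m,V[:,-1],np.sqrt(w)
def near(shape,u0,u1,v0,v1):
    m=np.zeros(shape,bool); m[v0:v1,u0:u1]=1; return m
def ray(c,u,v,zp,T=None):
    K=c["camera_matrix"];T=c["T"] if T is None else T
    d=T[:3,:3]@np.array([(u-K[0,2])/K[0,0],(v-K[1,2])/K[1,1],1]); o=T[:3,3]
    return o+d*(zp-o[2])/d[2]
E
python3 - <<'E'
import numpy as np,cv2
from h import *
for n,boxes in (("top",dict(guard=(305,365,150,215),stand=(90,160,140,225),small=(220,250,185,235))),("scene",dict(guard=(180,235,150,190),stand=(335,390,220,290),small=(270,302,175,210)))):
    c=dict(np.load(n+"0.npz")); im=c["img"]; hsv=cv2.cvtColor(im,cv2.COLOR_RGB2HSV); P=cloud(c)
    H,S,V=[hsv[...,i].astype(int) for i in range(3)]
    teal=(H>80)&(H<100)&(S>120); brown=((H<15)|(H>172))&(S>90); dark=V<60
    for k,b in boxes.items():
        N=near(H.shape,*b)&(c["range_z"]>0)
        col={'guard':teal,'stand':brown,'small':dark}[k]&N
        q=P[col]; print(n,k,col.sum(),'z pct',np.round(np.percentile(q[:,2],[5,50,95]),4))
        mm=cv2.minAreaRect(np.argwhere(col)[:,::-1].astype(np.float32)); print('  px rect',np.round(mm[0],1),np.round(mm[1],1),round(mm[2],1))
        zt={'guard':.074,'stand':.012,'small':.06}[k]
        pts=np.array([ray(c,u,v,zt)[:2] for v,u in np.argwhere(col)]).astype(np.float32)
        r=cv2.minAreaRect(pts*1000); print('  on plane',zt,np.round(r[0],1),np.round(r[1],1),round(r[2],1))
        hh=N&(P[...,2]>{'guard':.008,'stand':.02,'small':.01}[k]); 
        q=P[hh]; r=cv2.minAreaRect((q[:,:2]*1000).astype(np.float32)); print('  raised',hh.sum(),'rect',np.round(r[0],1),np.round(r[1],1),round(r[2],1),'maxz',np.round(np.percentile(q[:,2],[50,95,100]),4))
c=np.load("top0.npz")["img"]
a=cv2.resize(c[130:230,290:430],None,fx=4,fy=4,interpolation=2); b=cv2.resize(c[135:230,75:175],None,fx=4,fy=4,interpolation=2)
cv2.imwrite("pics/cropA.png",a[:,:,::-1]);cv2.imwrite("pics/cropB.png",b[:,:,::-1])
E
```

```text
top guard 86 z pct [0.0709 0.0754 0.0788]
  px rect [339.3 179.5] [ 4.6 18.4] 36.9
  on plane 0.074 [ 556.5 -291.2] [12.  49.4] 52.4
  raised 1148 rect [ 559.5 -287.5] [142.8 143.2] 1.9 maxz [0.024  0.0751 0.0811]
top stand 871 z pct [0.0092 0.0128 0.0169]
  px rect [123.2 183.8] [61.7 38.2] 70.8
  on plane 0.012 [558.9 302.9] [176.5 106.2] 20.9
  raised 1117 rect [560.6 304.1] [146.8  84.2] 30.0 maxz [0.036  0.0504 0.0547]
top small 74 z pct [0.0332 0.0598 0.0638]
  px rect [233.5 209. ] [14.  5.] 90.0
  on plane 0.06 [480.7 -11.6] [37.4 13.3] 0.3
  raised 422 rect [482.4  -8.6] [ 37.6 110.3] 86.1 maxz [0.0187 0.0611 0.0666]
scene guard 92 z pct [0.0468 0.0667 0.0747]
  px rect [203.5 164.5] [ 7.5 12.4] 76.0
  on plane 0.074 [ 569. -281.] [31.4 41.4] 49.0
  raised 624 rect [ 575.1 -268.3] [112.1 144.9] 53.8 maxz [0.026  0.0721 0.0764]
scene stand 848 z pct [0.0077 0.0112 0.0152]
  px rect [362.1 256.5] [36.8 55.1] 5.2
  on plane 0.012 [562.  305.6] [178.3 107.4] 20.9
  raised 839 rect [562. 303.] [142.4  65.7] 20.5 maxz [0.0349 0.0481 0.0544]
scene small 78 z pct [0.0256 0.051  0.0609]
  px rect [286.5 187.3] [ 6.1 14.4] 33.7
  on plane 0.06 [494.3  -1.5] [54.1 20.7] 1.2
  raised 240 rect [484.2  -6. ] [ 29.7 111.2] 85.9 maxz [0.0193 0.0585 0.0622]
```

View pics/cropA.png

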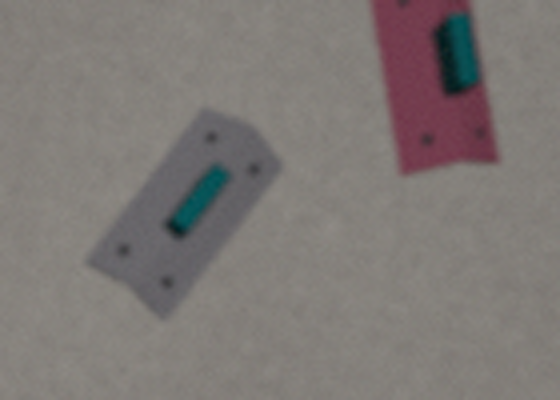

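View pics/cropB.png

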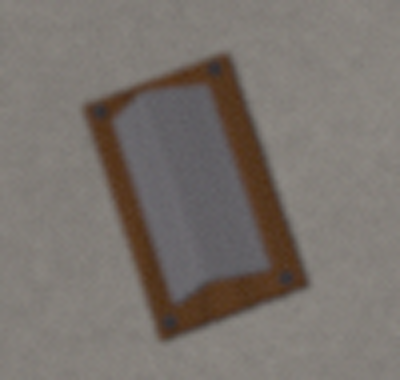

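The crop confirms the grey guard with teal grip at top px (337,182), and the brown stand with the bare angle at (123,184). Heights check out: grip top about 75 mm, ridge about 50 mm. Guard is at about (0.556,-0.291) with yaw -37°, stand at about (0.560,0.304) with yaw 20.9°. I'll move above the guard.

Emit:
jog_arm(series=[[1,[0.04,-0.005,0],[0,0,0.1]],[1,[0.08,-0.01,0],[0,0,0.2]],[1,[0.12,-0.015,0],[0,0,0.3]],[1,[0.16,-0.02,0],[0,0,0.4]],[1,[0.2,-0.025,0],[0,0,0.5]],[1,[0.24,-0.03,0],[0,0,0.6]],[1,[0.28,-0.035,0],[0,0,0.7]],[1,[0.32,-0.04,0],[0,0,0.8]],[1,[0.36,-0.045,0],[0,0,0.9]],[1,[0.39,-0.048,0],[0,0,1.0]],[1,[0.41,-0.05,0],[0,0,1.033]],[1,[0.41,-0.05,0],[0,0,1.033]]])

```text
time: 1.1
tool_pos: [0.559, -0.288, 0.2256]
tool_rot: [-3.14, 0.001, -0.654]
contact_force: [0.8, 0.4, -0.2]
opening: 0.092
```

```bash
cat > w.py <<'E'
import sys,cv2,numpy as np
from cell import status,eyes
from scipy.spatial.transform import Rotation as R
def wrist(name):
    s=status.observe(); c=eyes.read_camera("wrist")
    Tt=np.eye(4);Tt[:3,:3]=R.from_euler('xyz',s["tool_rot"]).as_matrix();Tt[:3,3]=s["tool_pos"]
    c["T"]=Tt@c["tool_from_camera"]; np.savez(name+".npz",**c,Tt=Tt); cv2.imwrite(f"pics/{name}.png",c["img"][:,:,::-1])
    print(s["time"],np.round(s["tool_pos"],4),np.round(s["tool_rot"],4),np.round(s["contact_force"],1),s["opening"])
    return s,c
E
python3 -c "
from w import *
s,c=wrist('w1');print(np.round(c['tool_from_camera'],3))"
```

```text
1.1 [ 0.559  -0.288   0.2256] [-3.1404e+00  8.0000e-04 -6.5370e-01] [ 0.8  0.4 -0.2] 0.09198454513091897
[[-0.001 -0.966 -0.258  0.068]
 [ 1.    -0.001 -0.001 -0.001]
 [ 0.    -0.258  0.966 -0.158]
 [ 0.     0.     0.     1.   ]]
```

View pics/w1.png

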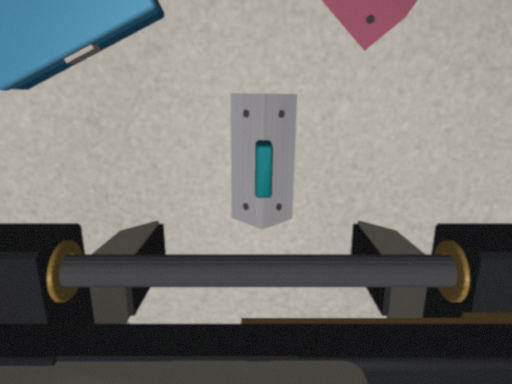

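The wrist view shows the guard upright in the image, teal grip at about (264,168) and ridge near vertical. I'll measure its offset in tool axes.

```bash
cat > m.py <<'E'
import sys
from h import *
def teal(name,zt,b=(200,330,80,240)):
    c=dict(np.load(name+".npz")); hsv=cv2.cvtColor(c["img"],cv2.COLOR_RGB2HSV).astype(int); P=cloud(c)
    m=(abs(hsv[...,0]-90)<11)&(hsv[...,1]>120)&near(hsv.shape[:2],*b)
    Tt=c["Tt"]
    top=m&(abs(P[...,2]-zt)<.006)
    print('z',np.round(np.percentile(P[m][:,2],[5,50,95]),4))
    pts=np.array([ray(c,u,v,zt) for v,u in np.argwhere(top)])
    r=cv2.minAreaRect((pts[:,:2]*1000).astype(np.float32)); print('world rect',np.round(r[0],1),np.round(r[1],1),r[2])
    pt=(pts-Tt[:3,3])@Tt[:3,:3]
    r=cv2.minAreaRect((pt[:,:2]*1000).astype(np.float32)); print('tool rect',np.round(r[0],1),np.round(r[1],1),r[2])
    g=near(m.shape,*b)&(P[...,2]>.012)
    q=(P[g]-Tt[:3,3])@Tt[:3,:3]; r=cv2.minAreaRect((q[:,:2]*1000).astype(np.float32)); print('all raised tool',np.round(r[0],1),np.round(r[1],1),r[2])
E
python3 -c "
from m import *
teal('w1',.074)"
```

```text
z [0.0688 0.0737 0.075 ]
world rect [ 558.5 -293. ] [13.7 48.4] 52.40040969848633
tool rect [2.8 4.5] [48.4 13.7] 0.1477610319852829
all raised tool [1.  4.1] [140.5  54.7] 0.502081573009491
```

Emit:
jog_arm(series=[[1,[0.001,0.002,0.03],[0,0,0]],[1,[0.002,0.004,0.06],[0,0,0]],[1,[0.002,0.004,0.09],[0,0,0]],[1,[0.002,0.004,0.12],[0,0,0]],[1,[0.002,0.004,0.14],[0,0,0]],[1,[0.002,0.004,0.155],[0,0,0]],[1,[0.002,0.004,0.168],[0,0,0]],[1,[0.002,0.004,0.178],[0,0,0]],[1,[0.002,0.004,0.183],[0,0,0]],[1,[0.002,0.004,0.183],[0,0,0]],[1,[0.002,0.004,0.183],[0,0,0]]])

```text
time: 2.07
tool_pos: [0.5551, -0.2957, 0.0442]
tool_rot: [3.141, -0.001, -0.656]
contact_force: [-0.2, 0.2, 0.9]
opening: 0.0918
```

Emit:
jog_arm(series=[[-1,[0,0,0],[0,0,0]],[-1,[0,0,0],[0,0,0]],[-1,[0,0,0],[0,0,0]],[-1,[0,0,0],[0,0,0]],[-1,[0,0,0],[0,0,0]],[-1,[0,0,0],[0,0,0]],[-1,[0,0,0],[0,0,0]],[-1,[0,0,0],[0,0,0]],[-1,[0,0,0],[0,0,0]],[-1,[0,0,0],[0,0,0]],[-1,[0,0,0],[0,0,0]],[-1,[0,0,0],[0,0,0]]], squeeze=40)

```text
time: 3.07
tool_pos: [0.5554, -0.2949, 0.0438]
tool_rot: [-3.141, -0.0, -0.656]
contact_force: [0.8, 1.0, -0.5]
opening: 0.0165
```

Gripped at 16.5 mm opening, which matches the 16 mm grip. Lift.

Emit:
jog_arm(series=[[-1,[0,0,-0.008],[0,0,0]],[-1,[0,0,-0.025],[0,0,0]],[-1,[0,0,-0.05],[0,0,0]],[-1,[0,0,-0.08],[0,0,0]],[-1,[0,0,-0.11],[0,0,0]],[-1,[0,0,-0.135],[0,0,0]],[-1,[0,0,-0.15],[0,0,0]],[-1,[0,0,-0.15],[0,0,0]]])

```text
time: 3.73
tool_pos: [0.5565, -0.2962, 0.1982]
tool_rot: [-3.142, -0.007, -0.656]
contact_force: [0.4, 0.2, -3.2]
opening: 0.016
```

```bash
python3 -c "
from w import *
s,c=wrist('w2')
c=eyes.read_camera('scene');np.savez('scene2.npz',**c);cv2.imwrite('pics/scene2.png',cv2.resize(c['img'][90:290,100:400],None,fx=2,fy=2)[:,:,::-1])
from h import *
d=dict(np.load('w2.npz'));P=cloud(d);Tt=d['Tt'];q=(P-Tt[:3,3])@Tt[:3,:3]
print(np.round(q[60:380:20,264],4).tolist())
"
```

```text
3.7333 [ 0.5565 -0.2962  0.1982] [-3.1415 -0.0074 -0.6562] [ 0.4  0.2 -3.2] 0.01599761954873494
[[0.1022, 0.0054, 0.199], [0.0837, 0.0055, 0.2], [0.0666, 0.0023, 0.01], [0.0574, 0.0023, 0.0099], [0.048, 0.0023, 0.0087], [0.0383, 0.0024, 0.0087], [0.0285, 0.0024, 0.0078], [0.0247, 0.002, -0.0136], [0.0214, 0.0018, -0.0296], [0.0131, 0.0018, -0.03], [0.03, 0.0009, -0.0811], [0.0259, 0.0008, -0.0834], [-0.014, 0.0019, -0.0298], [0.0211, 0.0007, -0.0921], [0.0255, 0.0005, -0.104], [0.0241, 0.0004, -0.1073]]
```

View pics/w2.png

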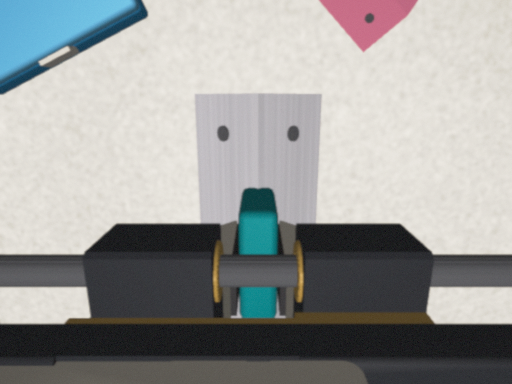

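View pics/scene2.png

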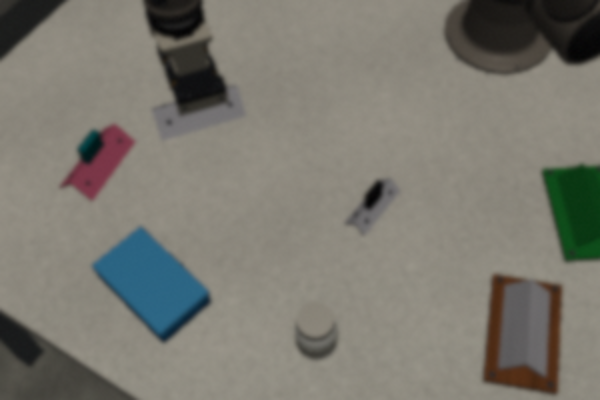

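Held straight: grip centred in the jaws, ridge along tool x, guard end about 69 mm ahead, as expected. Now carry it, high, to a viewing spot beside the stand.

Emit:
jog_arm(series=[[-1,[-0.008,-0.01,-0.01],[0,0,-0.03]],[-1,[-0.022,-0.03,-0.02],[0,0,-0.08]],[-1,[-0.04,-0.052,-0.03],[0,0,-0.14]],[-1,[-0.06,-0.078,-0.04],[0,0,-0.21]],[-1,[-0.08,-0.104,-0.05],[0,0,-0.28]],[-1,[-0.1,-0.13,-0.052],[0,0,-0.36]],[-1,[-0.12,-0.156,-0.052],[0,0,-0.44]],[-1,[-0.14,-0.181,-0.052],[0,0,-0.52]],[-1,[-0.16,-0.206,-0.052],[0,0,-0.59]],[-1,[-0.175,-0.226,-0.052],[0,0,-0.64]],[-1,[-0.184,-0.238,-0.052],[0,0,-0.67]],[-1,[-0.187,-0.242,-0.052],[0,0,-0.68]]])

```text
time: 4.83
tool_pos: [0.5535, 0.0138, 0.2445]
tool_rot: [-3.14, 0.003, 0.029]
contact_force: [-0.4, 0.0, -2.7]
opening: 0.0159
```

Emit:
jog_arm(series=[[-1,[0.0,-0.008,0],[0,0,-0.02]],[-1,[0.001,-0.022,0],[0,0,-0.05]],[-1,[0.002,-0.042,0],[0,0,-0.1]],[-1,[0.002,-0.065,0],[0,0,-0.15]],[-1,[0.003,-0.09,0],[0,0,-0.2]],[-1,[0.003,-0.113,0],[0,0,-0.25]],[-1,[0.004,-0.132,0],[0,0,-0.3]],[-1,[0.004,-0.146,0],[0,0,-0.33]],[-1,[0.004,-0.152,0],[0,0,-0.34]],[-1,[0.004,-0.152,0],[0,0,-0.34]],[-1,[0.004,-0.152,0],[0,0,-0.34]],[-1,[0.004,-0.152,0],[0,0,-0.34]]])

```text
time: 5.83
tool_pos: [0.5552, 0.1615, 0.2456]
tool_rot: [3.141, 0.0, 0.362]
contact_force: [0.2, 0.8, -3.0]
opening: 0.0159
```

```bash
python3 -c "
from w import *
s,c=wrist('w3')
c=eyes.read_camera('top');np.savez('top3.npz',**c);cv2.imwrite('pics/top3.png',cv2.resize(c['img'][80:330,50:350],None,fx=2,fy=2)[:,:,::-1])
"
```

```text
5.8333 [0.5552 0.1615 0.2456] [3.1411e+00 4.0000e-04 3.6200e-01] [ 0.2  0.8 -3. ] 0.015867413928715813
```

View pics/w3.png

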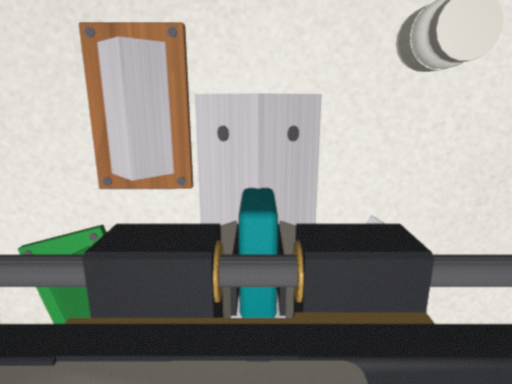

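View pics/top3.png

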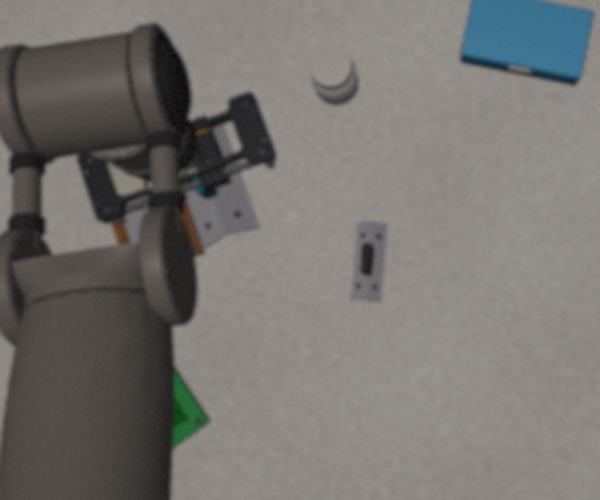

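The wrist view shows the whole brown stand (corners at about (80,25) to (190,188)), with the guard held at (258,150) and level with the picture. I'll measure the stand in tool axes, plus the guard's attitude in hand.

Run:
```python
from h import *
c=dict(np.load('w3.npz'));Tt=c['Tt'];P=cloud(c)
hsv=cv2.cvtColor(c["img"],cv2.COLOR_RGB2HSV).astype(int)
N=near(hsv.shape[:2],70,194,10,200)
b=N&((hsv[...,0]<16)|(hsv[...,0]>172))&(hsv[...,1]>100)
print('board z',np.percentile(P[b][:,2],[5,50,95]).round(4))
def rect(pts,t):
    r=cv2.minAreaRect((pts[:,:2]*1000).astype(np.float32)); print(t,np.round(r[0],1),np.round(r[1],1),round(r[2],2))
pts=np.array([ray(c,u,v,.012) for v,u in np.argwhere(b)]); rect(pts,'board world')
rect((pts-Tt[:3,3])@Tt[:3,:3],'board tool')
a=N&(P[...,2]>.018); rect(P[a],'angle world'); rect((P[a]-Tt[:3,3])@Tt[:3,:3],'angle tool')
q=(P[a]-Tt[:3,3])@Tt[:3,:3]; r=P[a][:,2]>.046; print('ridge z',P[a][:,2].max(),'tool mean',q[r].mean(0), 'dir',axis(q[r])[1])
# held guard
G=near(hsv.shape[:2],190,325,85,222)
q=(P-Tt[:3,3])@Tt[:3,:3]; g=G&(q[...,2]<.06)&~((abs(hsv[...,0]-90)<11)&(hsv[...,1]>120))&(q[...,0]>.03)
k=q[g]; 
for sgn in(1,-1):
    h=k[(sgn*(k[:,1]-.002)>.004)]; A=np.c_[h[:,:2],np.ones(len(h))]; co=np.linalg.lstsq(A,h[:,2],rcond=None)[0]; print('leg',sgn,co.round(4),'y lim',np.percentile(h[:,1],[1,99]).round(4),'x max',h[:,0].max().round(4))
```

```text
board z [0.0104 0.0118 0.0132]
board world [559.5 304.5] [176.  108.5] 20.72
board tool [  54.8 -132.3] [176.  108.5] 0.02
angle world [576.1 258.8] [140.3 165.1] 20.64
angle tool [ 54.1 -83.6] [140.3 165.3] 0.1
ridge z 0.40333488684327956 tool mean [ 0.05804772 -0.12337824  0.17187982] dir [-0.03801594 -0.34811285  0.9366815 ]
leg 1 [-3.0000e-04  1.0039e+00  6.8000e-03] y lim [0.0062 0.0339] x max 0.0707
leg -1 [ 8.000e-04 -9.974e-01  4.600e-03] y lim [-0.0361 -0.0023] x max 0.0708
```

Held guard is level: ridge at tool (y ≈ -1 mm, z ≈ +5.7 mm), end at x = 70.8 mm. Stand sits at tool (54.8, -132.3) mm, with 0° turn and size 176x108 (180x110 expected). I'll shift 54, -131 mm.

Emit:
jog_arm(series=[[-1,[0.004,-0.008,0],[0,0,0]],[-1,[0.01,-0.025,0],[0,0,0]],[-1,[0.02,-0.05,0],[0,0,0]],[-1,[0.032,-0.078,0],[0,0,0]],[-1,[0.043,-0.104,0.005],[0,0,0]],[-1,[0.05,-0.122,0.015],[0,0,0]],[-1,[0.054,-0.131,0.03],[0,0,0]],[-1,[0.054,-0.131,0.05],[0,0,0]],[-1,[0.054,-0.131,0.075],[0,0,0]],[-1,[0.054,-0.131,0.1],[0,0,0]],[-1,[0.054,-0.131,0.115],[0,0,0]],[-1,[0.054,-0.131,0.12],[0,0,0]]])

```text
time: 6.93
tool_pos: [0.5573, 0.3039, 0.1223]
tool_rot: [3.142, 0.006, 0.363]
contact_force: [-0.7, -0.3, -3.6]
opening: 0.0158
```

Emit:
jog_arm(series=[[-1,[0,0,0],[0,0,0]],[-1,[0,0,0.01],[0,0,0]],[-1,[0,0,0.02],[0,0,0]],[-1,[0,0,0.02],[0,0,0]],[-1,[0,0,0.02],[0,0,0]],[-1,[0,0,0.02],[0,0,0]],[-1,[0,0,0.02],[0,0,0]]])

```text
time: 7.52
tool_pos: [0.5593, 0.3044, 0.1064]
tool_rot: [3.142, -0.001, 0.364]
contact_force: [-0.0, 0.4, -2.8]
opening: 0.0159
```

```bash
python3 -c "
from w import *
s,c=wrist('w4')
t=c['T']
print('offset to planned tool xy:',end='')
c=eyes.read_camera('scene');np.savez('scene4.npz',**c);cv2.imwrite('pics/scene4.png',cv2.resize(c['img'][170:320,300:450],None,fx=4,fy=4)[:,:,::-1])
from h import *
d=dict(np.load('w4.npz'));Tt=d['Tt'];print((Tt[:3,:3].T@(np.array([.5595,.3045,.012])-Tt[:3,3])).round(4))
"
```

```text
7.5167 [0.5593 0.3044 0.1064] [ 3.1415e+00 -1.3000e-03  3.6370e-01] [-0.   0.4 -2.8] 0.015852693075390892
offset to planned tool xy:[0.0001 0.     0.0944]
```

View pics/w4.png

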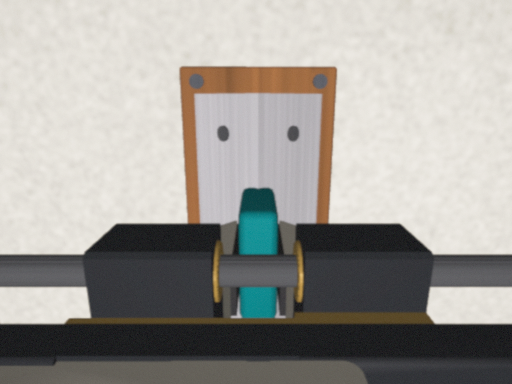

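View pics/scene4.png

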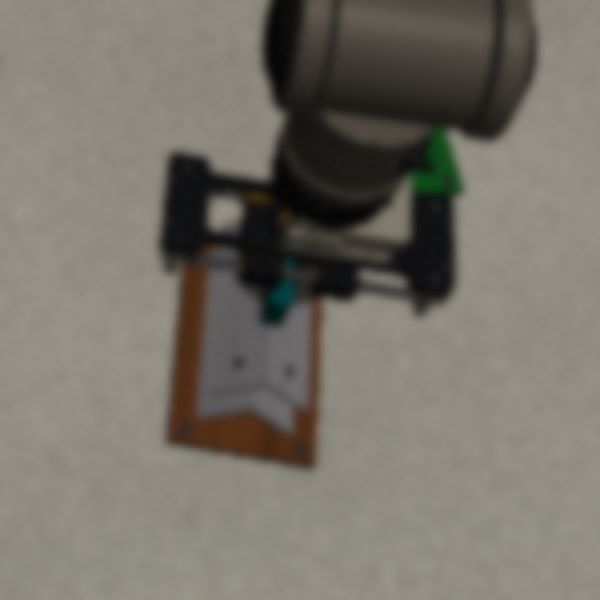

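Guard and board are centred on the same column (258) in the wrist view, and the scene view shows the guard just above the angle. Lower gently.

Emit:
jog_arm(series=[[-1,[0,0,0.008],[0,0,0]],[-1,[0,0,0.016],[0,0,0]],[-1,[0,0,0.023],[0,0,0]],[-1,[0,0,0.029],[0,0,0]],[-1,[0,0,0.034],[0,0,0]],[-1,[0,0,0.037],[0,0,0]],[-1,[0,0,0.039],[0,0,0]],[-1,[0,0,0.041],[0,0,0]],[-1,[0,0,0.041],[0,0,0]],[-1,[0,0,0.041],[0,0,0]]])

```text
time: 8.45
tool_pos: [0.559, 0.3043, 0.0649]
tool_rot: [3.142, -0.0, 0.364]
contact_force: [-1.1, -0.2, -3.1]
opening: 0.016
```

Emit:
jog_arm(series=[[-1,[0,0,0.001],[0,0,0]],[-1,[0,0,0.002],[0,0,0]],[-1,[0,0,0.003],[0,0,0]],[-1,[0,0,0.003],[0,0,0]],[-1,[0,0,0.003],[0,0,0]],[-1,[0,0,0.003],[0,0,0]]])

```text
time: 8.95
tool_pos: [0.5589, 0.3043, 0.0617]
tool_rot: [3.142, -0.0, 0.364]
contact_force: [0.6, -0.6, -2.6]
opening: 0.0157
```

Emit:
jog_arm(series=[[-1,[0,0,0.0005],[0,0,0]],[-1,[0,0,0.001],[0,0,0]],[-1,[0,0,0.001],[0,0,0]],[-1,[0,0,0.001],[0,0,0]]])

```text
time: 9.28
tool_pos: [0.559, 0.3043, 0.0614]
tool_rot: [3.141, -0.001, 0.364]
contact_force: [-2.3, -1.5, 5.6]
opening: 0.0159
```

Contact at TCP z 61.4 mm gives grip centre ≈ 73.6 mm, against the nested 74. Open slowly, then retreat upward.

Emit:
jog_arm(series=[[-0.55,[0,0,0],[0,0,0]],[-0.5,[0,0,0],[0,0,0]],[-0.4,[0,0,0],[0,0,0]],[-0.2,[0,0,0],[0,0,0]],[0,[0,0,0],[0,0,0]],[0.2,[0,0,0],[0,0,0]],[0.2,[0,0,0],[0,0,0]],[0.2,[0,0,0],[0,0,0]]])

```text
time: 9.95
tool_pos: [0.5589, 0.3043, 0.0606]
tool_rot: [3.142, 0.0, 0.364]
contact_force: [0.2, 1.3, 0.8]
opening: 0.054
```

Emit:
jog_arm(series=[[0.2,[0,0,-0.005],[0,0,0]],[0.2,[0,0,-0.015],[0,0,0]],[0.2,[0,0,-0.03],[0,0,0]],[0.2,[0,0,-0.055],[0,0,0]],[0.2,[-0.005,0,-0.085],[0,0,0]],[0.2,[-0.02,0,-0.115],[0,0,0]],[0.2,[-0.04,0,-0.145],[0,0,0]],[0.2,[-0.06,0,-0.165],[0,0,0]],[0.2,[-0.06,0,-0.17],[0,0,0]],[0.2,[-0.06,0,-0.17],[0,0,0]],[0.2,[-0.06,0,-0.17],[0,0,0]]])

```text
time: 10.87
tool_pos: [0.5032, 0.2831, 0.231]
tool_rot: [3.141, -0.001, 0.364]
contact_force: [-0.7, 0.1, -0.8]
opening: 0.055
```

Run:
```python
from w import *
from h import *
s,c=wrist('w5')
Tt=np.load('w5.npz')['Tt']; P=cloud(c); hsv=cv2.cvtColor(c["img"],cv2.COLOR_RGB2HSV).astype(int)
ti=(abs(hsv[...,0]-90)<11)&(hsv[...,1]>120)&(P[...,2]>.03)
print('teal z',np.percentile(P[ti][:,2],[5,50,95]).round(4))
t=ti&(abs(P[...,2]-.092)<.005)
r=cv2.minAreaRect((np.array([ray(c,u,v,.092)[:2] for v,u in np.argwhere(t)])*1000).astype(np.float32));print('grip',r)
b=((hsv[...,0]<16)|(hsv[...,0]>172))&(hsv[...,1]>100)&(abs(P[...,2]-.012)<.006)
r2=cv2.minAreaRect((P[b][:,:2]*1000).astype(np.float32));print('board',r2)
y=np.deg2rad(20.8); d=np.array(r[0])-np.array([559.5,304.5]); print('grip in stand',d@[np.cos(y),np.sin(y)],d@[-np.sin(y),np.cos(y)])
m=(P[...,2]>.02)&(P[...,2]<.062)&(np.hypot(P[...,0]-.5595,P[...,1]-.3045)<.09)&~ti
q=(P[m]-[.5595,.3045,0]); X=q[:,0]*np.cos(y)+q[:,1]*np.sin(y);Y=-q[:,0]*np.sin(y)+q[:,1]*np.cos(y)
for g in(1,-1):
    k=(g*Y>.012)&(g*Y<.03); A=np.c_[X[k],Y[k],np.ones(k.sum())]; print('leg',g,np.linalg.lstsq(A,q[k,2],rcond=None)[0].round(4))
print('x ext',np.percentile(X,[.5,99.5]).round(4))
c=eyes.read_camera('scene');cv2.imwrite('pics/scene5.png',cv2.resize(c['img'][130:320,230:430],None,fx=3,fy=3)[:,:,::-1])
Ps=cloud(c)
h=cv2.cvtColor(c["img"],cv2.COLOR_RGB2HSV).astype(int)
dk=(h[...,2]<60)&near(h.shape[:2],270,302,175,210); r=cv2.minAreaRect(np.argwhere(dk)[:,::-1].astype(np.float32)); print('small px',r,'was 286.5,187.3')
```

```text
10.8667 [0.5032 0.2831 0.231 ] [ 3.1415e+00 -1.1000e-03  3.6380e-01] [-0.7  0.1 -0.8] 0.05497365925621495
teal z [0.0902 0.0915 0.0929]
grip ((559.739990234375, 305.8440856933594), (47.15746307373047, 14.087578773498535), 21.121564865112305)
board ((558.9247436523438, 305.5572509765625), (177.31451416015625, 107.99920654296875), 20.796293258666992)
grip in stand 0.7016432209631298 1.1712636142923607
leg 1 [-0.001  -0.9988  0.0571]
leg -1 [0.0017 1.0103 0.0546]
x ext [-0.069   0.0696]
small px ((286.47998046875, 187.36001586914062), (6.0, 14.40000057220459), 36.869895935058594) was 286.5,187.3
```

View pics/w5.png

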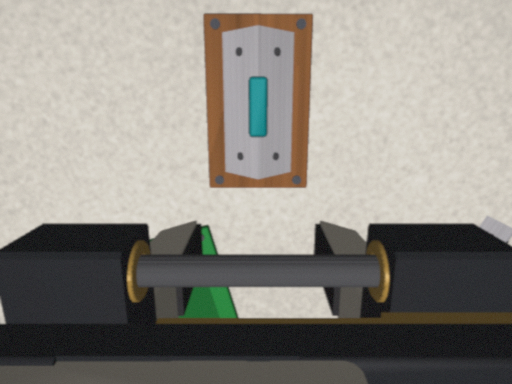

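View pics/scene5.png

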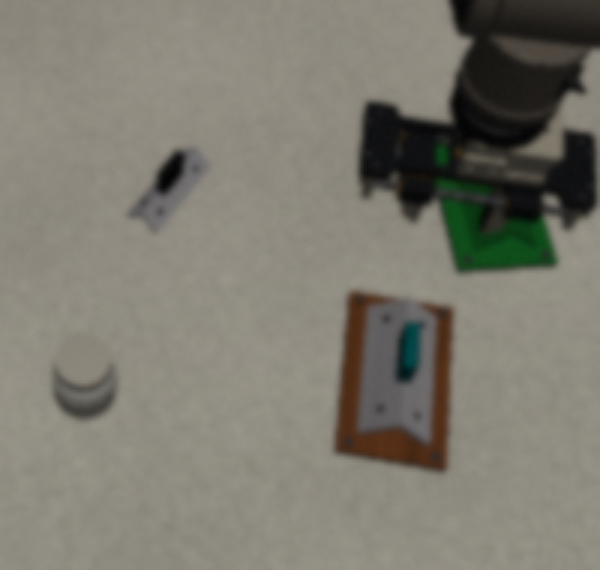

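The guard is nested: grip top 91.5 mm (92 expected), offset about 1 mm each way, 0.3° of skew, and level. The small guard's grip has not moved in the picture. The robot is clear of everything, so I'll hand in.

```bash
python3 -c "
from cell import job
print(job.hand_in())"
```

```text
the job is handed in; nothing more can be done
None
```

The grey, teal-gripped guard is nested on the brown stand's bare angle, released, and the job is handed in. It took about 11 s of the 45 s allowed.

**Final wrist-camera check:**
- **Position:** the grip centre is about 0.7 mm along the ridge and 1.2 mm across from the stand's middle. Its top is at about 91.5 mm, so its centre is at about 73.5 mm against the nested 74 mm.
- **Alignment:** ridges are parallel to about 0.3°, the guard is level, and its ends are at -69 and +70 mm.
- **Clearance:** the arm was about 17 cm above the placed height and touching nothing when I handed in.

**Other objects:** the small guard's grip is at the same pixels as at the start. I only checked the jar by eye in the last view. Nothing went near it, but I did not measure its position.

**One disagreement:** before grasping, the wrist measurement of the grip was about 3 mm off where the jaws closed, across the ridge. The arm was probably still settling when the picture was taken, or the jaws nudged the guard on closing. I re-measured with the guard in hand before placing it.

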